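Open the push-and-turn descaler bottle and hold its cap above it

ROBOT

A 7-joint arm with a two-finger parallel gripper is mounted at the origin on the work surface. World frame = base frame: x ahead of the robot, y to its left, z up, the work surface at z = 0. Lengths are in mm, angles in rad, forces in N, time in s.
With the tool pointing down it reaches from about 400 to 850 mm from the base axis. Payload 10.4 kg.
Tool frame: the origin (TCP) lies at the very end of the fingers, on their centre line; the grasp point (between the pads) lies 19 mm behind it; z points along the fingers, y is the direction in which the jaws open and shut (so a half turn about z gives the same grasp; the last joint's range is limited). The gripper opens to 87 mm and grips with 3 to 60 N. Pads are 19 mm wide; open, the fingers measure 117 mm over their backs; the gripper's body (75 mm by 190 mm) begins 51 mm behind the grasp point.
Start: joints at [1.209, 0.332, -0.065, 1.46, 0.022, 1.35, -0.088], TCP at [207.745, -589.486, 222.576] pointing down, gripper open.
Joint ranges: [-2.6, 2.6], [-0.5, 2.12], [-1.47, 1.34], [0.16, 2.42], [-1.27, 4.41], [0.06, 2.06], [-2.6, 2.6]. Speed limits (rad/s): [2.22, 2.22, 2.79, 2.79, 3.14, 3.14, 3.14].

INTERFACE

Orientations are given as a unit quaternion [x, y, z, w].
In Python, from station import ctrl gives the robot as it stands.
- The arm moves only by the shell command python3 -m crank 'ROWS' [FORCE]. ROWS is JSON, a list of rows, each an object of numbers: "x", "y", "z": the shift along the tool's x, y, z in cm; "ax", "ay", "az": the turn, a rotation vector about the tool's x, y, z in degrees; "fingers": the opening, from 0 (shut) to 1 (fully open). In form: [{"x": .., "y": .., "z": .., "ax": .., "ay": .., "az": .., "fingers": ..}, ...]. A call has exactly 10 rows; each row is the pose to reach, as a shift and turn from the pose commanded when the call began, along the tool's axes at that moment; what a row does not reach only later rows make up. A row lasts 1/12 s, in which the tool goes at most 41.7 mm and 7.16 degrees, less where a joint would pass 70% of its speed; a pose out of reach is approached as far as the arm can. A call with a gripper value outside its range is refused whole. The fingers move at their own pace and stop on an object; FORCE is the grip in N (left out, the last holds). Time passes only in rows, so rows that repeat a pose let the fingers close, or fill a call up. It gives the time, the measured TCP pose, the force and the opening at its end, in the units of the state.
- ctrl.get_state(): the state, without advancing time (a new reading comes with each control period).
- ctrl.snapshot(name): name is "side" or "top" or "wrist"; returns a dict with "frame" (400x640x3 uint8, red, green, blue), "intrinsics" (3x3 intrinsics, pixels), "k1" (the pictures are not rectified: a ray, as slopes to the right and down, at radius r is drawn at 1 + k1 r^2 times it, then the intrinsics apply), "R" (3x3) and "t" (3): a world point X has camera coordinates R X + t. Camera axes: x right, y down, z forward; pixel columns grow to the right and rows downward; lengths in mm; the calibration is good to about 2 mm. A picture is of the moment at which its call begins. There is no depth.
- ctrl.finish_job(): hands the job in, once; it reports no verdict.
The state is a dict: "time_s": time; "joint_pos": joint angles; "qd": joint speeds; "tau": joint torques, N m; "eef_pos": TCP position; "orientation": TCP orientation; "contact_force": force on the tool from outside, world axes, zero at the start; "torque": the same for the moment, N m; "gripper_width": opening from 0.0 (shut) to 1.0 (fully open).
Only numpy, scipy, OpenCV 4.12 (cv2) and the standard library are available. Lean on these libraries where they do the work, as an engineer would, in place of code of your own. Each camera call takes 0.05 s, during which the arm holds its last target. There are 200 camera calls.

TASK

Open the square descaler bottle that stands in the steel caddy: push its safety cap down against the spring, keep it pushed and twist it anticlockwise until it comes free, then lift it off. Finish while still holding the cap level, roughly 8 cm straight above the open bottle, so that I can take out a tablet for the kettle; do not put the cap down or let it go. The bottle stays standing in its pocket, and the jar beside it and the other things on the counter are left where they are.

Things in the scene. Friction and masses are not known exactly. Their poses are not given: they have to be found in the camera images.
- cap_center (a point): Centre (half-way up, on the axis) of the bottle's safety cap: grey plastic, round with fine upright grip ribs, 50 mm over the ribs, 31 mm tall, 40 g, raised arrows on its flat top. z axis up. Grip it round the ribbed side from above, at any yaw. It is a sprung bayonet closure: inner lugs hook into catches on the neck; without a push it can neither turn nor come off.
- cap_top (a point): Centre of the cap's flat top, 15.5 mm above its centre. Push: a spring under the top holds the cap up in its catches with 6 N. Pushed straight down by 4 mm (about 11 N) the lugs clear the catches; it bottoms at 6 mm (13 N). If let up before it has been turned it snaps back and stays locked; pulling a locked cap lifts the bottle.
- cap_skirt (a point): Centre of the cap's lower edge, 15.5 mm below its centre. Turn: kept pushed down, the cap turns anticlockwise seen from above (not clockwise). From 45 degrees of turn it is free, at about 78 degrees it meets a stop: turn it about 60 degrees (1.05 rad). Then it lifts straight off. Below this edge are 15 mm of bare neck, then the bottle's shoulder.
- mouth (a point): Centre of the rim of the bottle's mouth (neck 30 mm across), z up, x and y square to the bottle's flat sides. 156 mm above the bottle's underside. With the cap locked on, this point lies inside the cap, 4.5 mm above the cap's centre, and the cap's x axis lies along this x axis.
- bottle: Square descaler bottle, white plastic: body 76 mm square and 105 mm tall with a blank paper label, rounded shoulder up to 121 mm, then the neck; 167 mm tall with the cap; 0.3 to 0.65 kg. Origin at the centre of its underside, z up. It stands loose in a pocket of the caddy with 1.5 mm play on each side, so it cannot turn.
- caddy: Stainless steel caddy fixed to the counter: a tray 85 mm (its x) by 167 mm (its y) and 45 mm tall, sheet 3 mm, split by a wall across the middle into two pockets 79 mm square whose centres lie 41 mm to the +y and -y side. Origin at the centre of its underside, z up. The bottle stands in one pocket, the jar in the other.
- paste_jar_center (a point): Centre of the squat round jar of scouring paste, 68 mm across and 80 mm tall, that stands in the caddy's other pocket. Leave alone.
- spoon_rest_center (a point): Centre of the dish of the blue ceramic spoon rest, 104 mm across and 18 mm tall with a tail 113 mm long to its -x side, on the counter to the robot's left. Leave alone.
- grater_center (a point): Centre of the plate of the flat stainless ginger grater, 125 by 85 mm with a 110 mm wire handle, which lies on the round ironwood board (300 mm across, 45 mm thick) to the robot's right together with a pair of chopsticks. Leave alone.
- chopstick0_mid (a point): Middle of one of the two wooden chopsticks, 240 mm long and 7 mm thick, lying side by side on the round board. Leave alone.
- chopstick1_mid (a point): Middle of one of the two wooden chopsticks, 240 mm long and 7 mm thick, lying side by side on the round board. Leave alone.
Things that resemble listed ones, but are neither listed nor needed, are in the scene too. There is more than one size of the caddy; the one meant has the size given above.

How it is judged (in metres and radians):
On the way, in this order (a step that is already met when the one before it is completed fails the run):
1. the seated cap is pushed down against its spring (by 3 mm or so) (z of cap_center in the frame of mouth below -0.0072 m and contact force between the fingers and cap above 1 N), for 0.1 s.
2. the cap, still on the neck, has been turned at least 0.65 rad (angle between the x axis of cap_center and the x axis of mouth, either way round above 0.65 rad and z of cap_center in the frame of mouth below 0.004 m and horizontal distance between cap_center and mouth below 0.006 m), for 0.05 s.
At the end, for the whole second after the job is handed in: The fingers hold the cap still and level (15 degrees), its centre 40 to 160 mm above the bottle's rim and within 30 mm of straight over it; neither touches the bottle, which stands upright in its pocket, mouth within 12 mm of its start; bystanders within 15 mm of theirs (z of cap_center in the frame of mouth between 0.04 and 0.16 m and horizontal distance between cap_center and mouth below 0.03 m and angle between cap_center's own z axis and vertical below 0.26 rad and contact force between the fingers and cap above 1 N and linear speed of cap below 0.03 m/s and contact force between each of cap, the fingers and bottle below 0.1 N and angle between mouth's own z axis and vertical below 0.06 rad and z of mouth in the frame of caddy between 0.154 and 0.164 m and distance of mouth from where it was at the start of the episode below 0.012 m and distance of each of paste_jar_center, spoon_rest_center, grater_center, chopstick0_mid, chopstick1_mid from where it was at the start of the episode below 0.015 m); the arm keeps its last pose, push and grip.
It fails at once if the bottle is lifted 20 mm or more in its pocket (z of mouth in the frame of caddy above 0.179 m).
It fails at once if the bottle is tipped by more than 0.2 rad (angle between mouth's own z axis and vertical above 0.2 rad).
It fails at once if the jar, the spoon rest, the grater or a chopstick is moved by more than 15 mm (distance of any of paste_jar_center, spoon_rest_center, grater_center, chopstick0_mid, chopstick1_mid from where it was at the start of the episode above 0.015 m).
It also fails if it takes over 38 s, if anything falls off the work surface, if the arm or the gripper's body presses on something with over 40 N, if the wrist force passes 120 N, or if a joint passes its speed limit or range.

## Working session

There is one attempt and no reset: what is moved stays moved. The work goes in short steps, Python scripts to look and compute and a shell command to move; the robot and the scene stay as the last step left them, time stands still between calls to the robot, and variables do not carry over. Pictures are saved under pics/ and viewed, about 8 in all and at most 12, crops included, and the job is handed in when it is done.

```bash
mkdir -p pics; ls
python3 - <<'E'
from station import ctrl
import cv2
print(ctrl.get_state())
for n in("side","top"):
    s=ctrl.snapshot(n); cv2.imwrite(f"pics/{n}0.png",s["frame"][:,:,::-1])
    print(n,s["intrinsics"],s["k1"],s["R"],s["t"])
E
```

```text
pics
{'time_s': 0.0, 'joint_pos': array([ 1.20941855,  0.33285881, -0.06471956,  1.46099433,  0.02160757,
        1.34988685, -0.08849018]), 'qd': array([ 0.00042775, -0.00094357, -0.00022527,  0.00291087,  0.00219958,
        0.00066212,  0.00019183]), 'tau': array([-9.97892203e-04, -6.23255181e+01,  2.37148470e-02, -3.89895952e+01,
       -6.15258445e-02,  3.97784798e-02,  1.80192037e-04]), 'eef_pos': array([ 207.57546798, -589.09059886,  221.73683862]), 'orientation': array([ 9.85683322e-01,  1.68605641e-01, -1.56810846e-04, -7.08523026e-04]), 'contact_force': array([0.05008201, 0.64063544, 0.45341512]), 'torque': array([-0.02556329,  0.02438007,  0.07522929]), 'gripper_width': 0.9990330338086405}
side [[377.90493423   0.         327.83503238]
 [  0.         377.90493423 196.12510608]
 [  0.           0.           1.        ]] -0.04078554803295409 [[ 0.98703275 -0.15927581  0.01993882]
 [-0.07962576 -0.5936824  -0.80075024]
 [ 0.13937747  0.78877907 -0.59866643]] [-501.07625083   92.84135871 1278.19056391]
top [[375.05571429   0.         321.17089877]
 [  0.         375.05571429 197.9209296 ]
 [  0.           0.           1.        ]] -0.062287832955391476 [[-0.01779073 -0.99980434  0.00864654]
 [-0.99803652  0.01723852 -0.06021573]
 [ 0.06005489 -0.00970085 -0.99814794]] [ -80.24689643  500.04546379 1173.14090613]
```

View pics/side0.png

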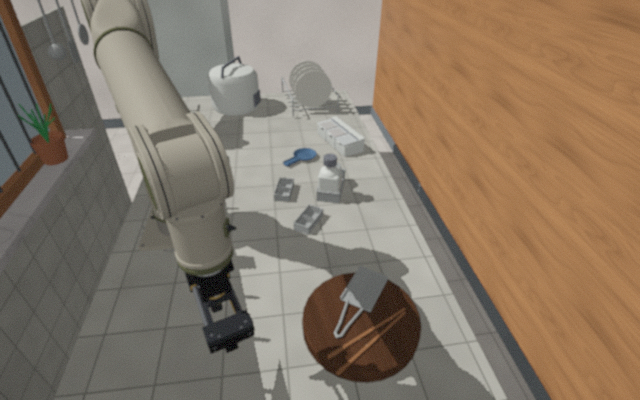

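View pics/top0.png

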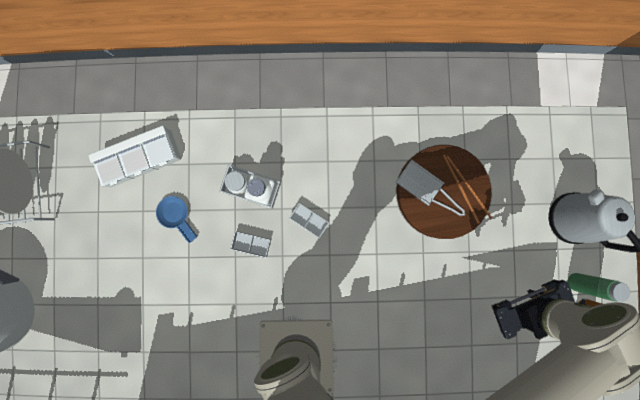

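The side view shows the bottle with its dark cap at about (330,160) in the caddy. In the top view the occupied caddy is at about (250,186). Possible mix-ups in the top view are the round things at (235,180) and (257,187), one jar and one cap, and the smaller empty caddies at (252,240) and (311,215). There is also a green bottle by the kettle at (598,288) and a white three-part box at (135,155). I'll check with a close crop of both views.

Run:
```python
import cv2,numpy as np
a=cv2.imread("pics/top0.png")[155:215,210:290]; b=cv2.imread("pics/side0.png")[140:210,290:370]
f=lambda i,s:cv2.resize(i,None,fx=s,fy=s,interpolation=cv2.INTER_CUBIC)
A=f(a,5);B=f(b,5)
c=np.zeros((350,800,3),np.uint8);c[:300,:400]=A;c[:350,400:]=B
cv2.imwrite("pics/crop0.png",c)
```

```text
(no output)
```

View pics/crop0.png

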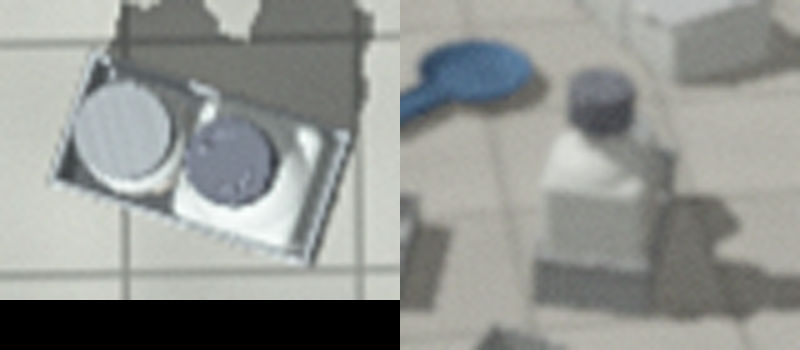

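The cap is the dark round thing with arrows in the right-hand pocket, at about (256.2,187.0) in top and (330.4,157.4) in side. The jar is at (235,181). I'll measure it now.

```bash
cat > h.py <<'E'
import numpy as np,cv2
from station import ctrl
from scipy.spatial.transform import Rotation as Ro
def ray(s,u,v):
    # cv2 model: k1*r^2 on undistorted slopes
    p=cv2.undistortPoints(np.array([[[u,v]]],float),s["intrinsics"],np.array([s["k1"],0,0,0.])).ravel()
    R,t=np.array(s["R"]),np.array(s["t"]); return -R.T@t, R.T@np.array([*p,1])
def atz(s,u,v,z):
    o,d=ray(s,u,v); return o+d*(z-o[2])/d[2]
def tri(a,b):
    A=0;B=0
    for o,d in(a,b):
        d=d/np.linalg.norm(d);P=np.eye(3)-np.outer(d,d);A=A+P;B=B+P@o
    return np.linalg.solve(A,B)
def rel(target):  # shift in tool axes, cm
    s=ctrl.get_state();return Ro.from_quat(s["orientation"]).inv().apply(np.array(target)-s["eef_pos"])/10
E
python3 - <<'E'
from h import *
T=ctrl.snapshot("top");S=ctrl.snapshot("side")
np.set_printoptions(precision=2,suppress=True)
print("tri",tri(ray(T,256.,187.),ray(S,330.2,157.2)))
print("top@170",atz(T,256.,187.,170),"side@170",atz(S,330.2,157.2,170))
c=[atz(T,210+x/5,155+y/5,48) for x,y in((97,55),(55,183),(350,130),(312,262))]
for p in c: print(p)
m=np.mean(c,0);d=c[2]-c[0]+c[3]-c[1];d/=np.linalg.norm(d);print("caddy",m,np.linalg.norm(c[2]-c[0]),np.linalg.norm(c[1]-c[0]),"pocket",m+41*d,"yaw",np.degrees(np.arctan2(d[1],d[0])))
t=tri(ray(T,256.,187.),ray(S,330.2,157.2))
print(rel([t[0],t[1],230]))
E
```

```text
tri [525.29  92.39 165.59]
top@170 [522.59  91.96 170.  ] side@170 [526.31  85.07 170.  ]
[600.78 194.41  48.  ]
[521.53 220.65  48.  ]
[551.17  37.59  48.  ]
[469.98  61.9   48.  ]
caddy [535.86 128.64  48.  ] 164.4786460952206 83.48554280776384 pocket [523.35  89.6   48.  ] yaw -107.77357783158662
[ 52.61 -53.73  -0.75]
```

Both views agree on the cap at about (523,91). I'll travel there at z≈250 without turning the tool, which leaves wrist range for the anticlockwise twist.

```bash
python3 -m crank '[{"x":1,"y":-1,"z":-1},{"x":3,"y":-3,"z":-2},{"x":5.5,"y":-5.5,"z":-3},{"x":8,"y":-8,"z":-3},{"x":10.5,"y":-10.5,"z":-3},{"x":13,"y":-13,"z":-3},{"x":15.5,"y":-15.5,"z":-3},{"x":18,"y":-18,"z":-3},{"x":20.5,"y":-20.5,"z":-3},{"x":23,"y":-23,"z":-3}]' 30; python3 -m crank '[{"x":2.5,"y":-2.5},{"x":5,"y":-5},{"x":7.5,"y":-7.5},{"x":10,"y":-10},{"x":12.5,"y":-12.5},{"x":15,"y":-15},{"x":17.5,"y":-17.5},{"x":20,"y":-20},{"x":22,"y":-22},{"x":22,"y":-22}]'; python3 -c "
from h import *
print(rel([523,91,250]),ctrl.get_state()['joint_pos'])"
```

```text
[ 52.35149672 -53.68033642  -2.74817248] [ 1.20941268  0.33261835 -0.06472649  1.46056191  0.02159664  1.34991679
 -0.08849717]validation failed for argument at $[0]...
validation failed for argument at $[0]...
```

```bash
python3 -m crank '[{"x":1,"y":-1,"z":-1,"ax":0,"ay":0,"az":0,"fingers":1},{"x":3,"y":-3,"z":-2,"ax":0,"ay":0,"az":0,"fingers":1},{"x":5.5,"y":-5.5,"z":-3,"ax":0,"ay":0,"az":0,"fingers":1},{"x":8,"y":-8,"z":-3,"ax":0,"ay":0,"az":0,"fingers":1},{"x":10.5,"y":-10.5,"z":-3,"ax":0,"ay":0,"az":0,"fingers":1},{"x":13,"y":-13,"z":-3,"ax":0,"ay":0,"az":0,"fingers":1},{"x":15.5,"y":-15.5,"z":-3,"ax":0,"ay":0,"az":0,"fingers":1},{"x":18,"y":-18,"z":-3,"ax":0,"ay":0,"az":0,"fingers":1},{"x":20.5,"y":-20.5,"z":-3,"ax":0,"ay":0,"az":0,"fingers":1},{"x":23,"y":-23,"z":-3,"ax":0,"ay":0,"az":0,"fingers":1}]' 30;  python3 -c "
from h import *
print(rel([523,91,250]),ctrl.get_state()['joint_pos'])"
```

```text
time_s: 1.03
eef_pos: [348.5, -294.4, 252.6]
orientation: [0.986, 0.169, -0.0, 0.0]
contact_force: [0.5, -0.8, -0.3]
gripper_width: 0.999
[ 29.26160865 -30.55599005   0.23806589] [ 0.92525189 -0.04247717 -0.31233774  1.82148177 -0.01295606  1.3603335
 -0.61619162]
```

```bash
python3 -m crank '[{"x":2.5,"y":-2.5,"z":0,"ax":0,"ay":0,"az":0,"fingers":1},{"x":5,"y":-5,"z":0,"ax":0,"ay":0,"az":0,"fingers":1},{"x":8,"y":-8,"z":0,"ax":0,"ay":0,"az":0,"fingers":1},{"x":11,"y":-11,"z":0,"ax":0,"ay":0,"az":0,"fingers":1},{"x":14,"y":-14,"z":0,"ax":0,"ay":0,"az":0,"fingers":1},{"x":16.5,"y":-16.5,"z":0,"ax":0,"ay":0,"az":0,"fingers":1},{"x":19,"y":-19,"z":0,"ax":0,"ay":0,"az":0,"fingers":1},{"x":21,"y":-21.5,"z":0,"ax":0,"ay":0,"az":0,"fingers":1},{"x":23,"y":-23.5,"z":0,"ax":0,"ay":0,"az":0,"fingers":1},{"x":24,"y":-24.5,"z":0,"ax":0,"ay":0,"az":0,"fingers":1}]';  python3 -c "
from h import *
print(rel([523,91,250]),ctrl.get_state()['joint_pos'])
s=ctrl.snapshot('wrist');cv2.imwrite('pics/w1.png',s['frame'][:,:,::-1])
print(s['t'],s['R'],-s['R'].T@s['t'])"
```

```text
time_s: 1.87
eef_pos: [493.8, 18.6, 252.7]
orientation: [0.985, 0.171, 0.0, -0.0]
contact_force: [0.3, -0.8, -0.3]
gripper_width: 1.002
[ 5.18286094 -5.83277252  0.27883624] [ 0.55804009  0.07386032 -0.71233571  1.72033774  0.04836284  1.36472043
 -1.39092925]
[-147.62544866  420.63341872  532.17771767] [[ 0.33627465 -0.94176327 -0.00114499]
 [-0.91421506 -0.32672946  0.23970542]
 [-0.22611986 -0.07956009 -0.97084499]] [554.52805066  40.74521219 415.6649347 ]
```

View pics/w1.png

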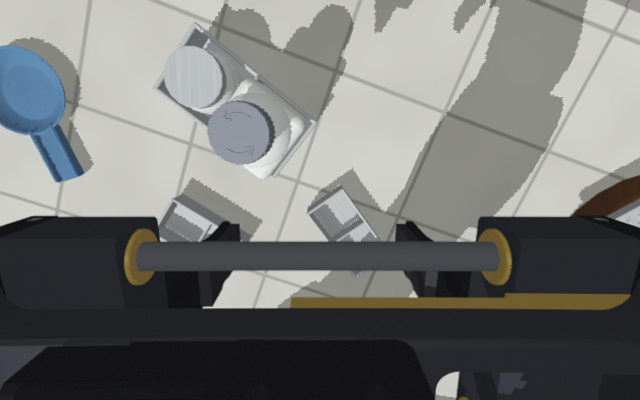

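The wrist view shows the cap's top with its arrows centred at about (238,132).

```bash
python3 -c "
from h import *
s=ctrl.snapshot('wrist');im=s['frame'][:,:,::-1]
p=atz(s,238,132,170);print(p,rel([p[0],p[1],250]))
im=cv2.resize(im[80:185,140:320],None,fx=4.4,fy=4.4,interpolation=cv2.INTER_CUBIC);cv2.imwrite('pics/w1c.png',im)"
```

```text
[525.20751281  97.78047846 170.        ] [ 5.68077793 -6.47623009  0.25340099]
```

View pics/w1c.png

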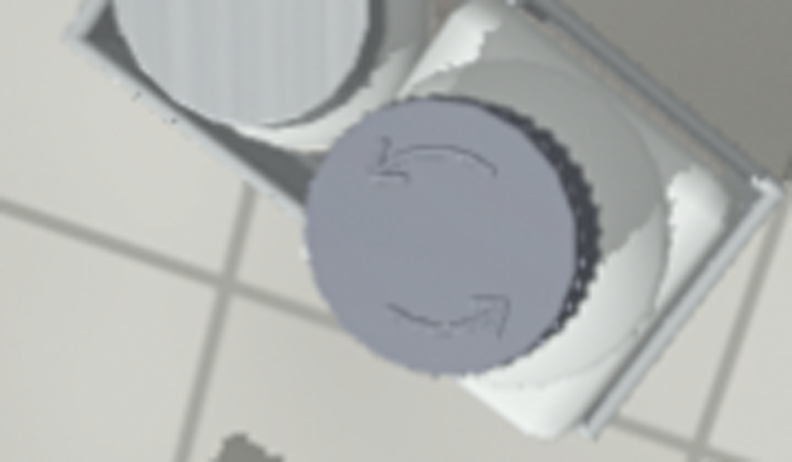

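The top face is centred at (240.2,133.9) at full scale, with the ribbed side seen to its right.

```bash
python3 -c "
from h import *
s=ctrl.snapshot('wrist')
p=atz(s,240.,133.7,170);print(p,rel([p[0],p[1],250]))
T=ctrl.snapshot('top')
print('wrist+top tri',tri(ray(s,240.,133.7),ray(T,256.,187.)))
S=ctrl.snapshot('side')
print('wrist+side tri',tri(ray(s,240.,133.7),ray(S,330.2,157.2)))
"; python3 -m crank '[{"x":0.7,"y":-0.7,"z":0,"ax":0,"ay":0,"az":0,"fingers":1},{"x":1.5,"y":-1.5,"z":0,"ax":0,"ay":0,"az":0,"fingers":1},{"x":2.3,"y":-2.3,"z":0,"ax":0,"ay":0,"az":0,"fingers":1},{"x":3,"y":-3,"z":0,"ax":0,"ay":0,"az":0,"fingers":1},{"x":3.5,"y":-4,"z":0,"ax":0,"ay":0,"az":0,"fingers":1},{"x":4,"y":-4.7,"z":0,"ax":0,"ay":0,"az":0,"fingers":1},{"x":4.4,"y":-5.3,"z":0,"ax":0,"ay":0,"az":0,"fingers":1},{"x":4.7,"y":-5.3,"z":0,"ax":0,"ay":0,"az":0,"fingers":1},{"x":4.7,"y":-5.3,"z":0,"ax":0,"ay":0,"az":0,"fingers":1},{"x":4.7,"y":-5.3,"z":0,"ax":0,"ay":0,"az":0,"fingers":1}]'; python3 -c "
from h import *
s=ctrl.snapshot('wrist');cv2.imwrite('pics/w2.png',s['frame'][:,:,::-1])"
```

```text
[523.90340152  93.59597613 170.        ] [ 5.50897329 -6.31749362  0.2345365 ]
wrist+top tri [523.19913754  93.53846076 165.99716463]
wrist+side tri [525.58552776  93.84798917 165.47566684]
time_s: 2.95
eef_pos: [520.0, 79.8, 252.4]
orientation: [0.986, 0.168, -0.0, 0.0]
contact_force: [0.2, -0.2, -0.6]
gripper_width: 1.0
```

View pics/w2.png

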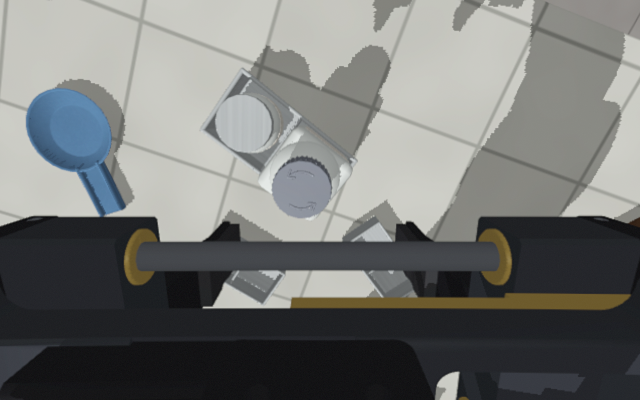

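The cap top is now at about (302,188), and the fingers' centre line runs at column ~318.

```bash
python3 -c "
from h import *
s=ctrl.snapshot('wrist');im=s['frame'][:,:,::-1]
cv2.imwrite('pics/w2c.png',cv2.resize(im[140:230,250:360],None,fx=6,fy=6,interpolation=cv2.INTER_CUBIC))
p=atz(s,302,188.5,170);print(p,rel([p[0],p[1],170]),s['intrinsics'][0])
T=ctrl.snapshot('top');print(tri(ray(s,302,188.5),ray(T,256.,187.)))
print(ctrl.get_state()['eef_pos'])
"
```

```text
[525.23263802  95.50436418 170.        ] [ 1.02957681 -1.32143849  8.24897462] [307.13512433   0.         317.37008651]
[523.18077287  94.50242729 158.98508116]
[519.8864473   79.73892771 252.52522328]
```

View pics/w2c.png

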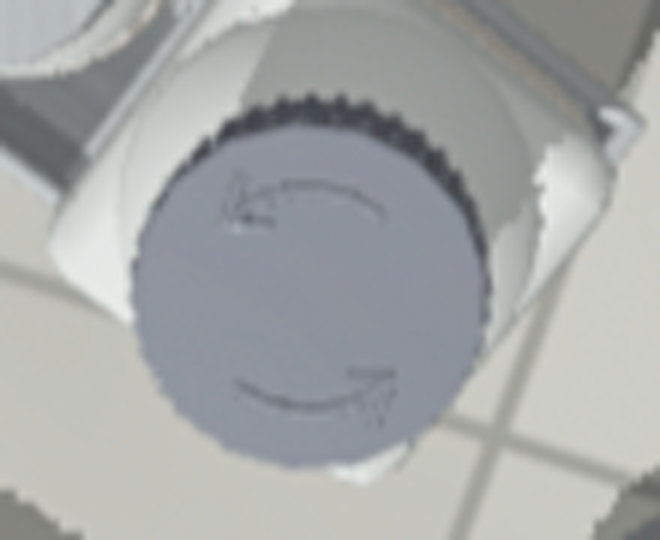

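The measurements agree to 2–3 mm, so I'll take the cap axis as (524.2, 94.3). That means a shift of x +0.9, y −1.2 and z +11.4 cm.

```bash
python3 -m crank '[{"x":0.4,"y":-0.6,"z":0,"ax":0,"ay":0,"az":0,"fingers":1},{"x":0.9,"y":-1.2,"z":1,"ax":0,"ay":0,"az":0,"fingers":1},{"x":0.9,"y":-1.2,"z":3,"ax":0,"ay":0,"az":0,"fingers":1},{"x":0.9,"y":-1.2,"z":5,"ax":0,"ay":0,"az":0,"fingers":1},{"x":0.9,"y":-1.2,"z":7,"ax":0,"ay":0,"az":0,"fingers":1},{"x":0.9,"y":-1.2,"z":9,"ax":0,"ay":0,"az":0,"fingers":1},{"x":0.9,"y":-1.2,"z":10.5,"ax":0,"ay":0,"az":0,"fingers":1},{"x":0.9,"y":-1.2,"z":11.4,"ax":0,"ay":0,"az":0,"fingers":1},{"x":0.9,"y":-1.2,"z":11.4,"ax":0,"ay":0,"az":0,"fingers":1},{"x":0.9,"y":-1.2,"z":11.4,"ax":0,"ay":0,"az":0,"fingers":1}]'; python3 -c "
from h import *
w=ctrl.snapshot('wrist')['frame'][130:330,180:460,::-1];t=ctrl.snapshot('side')['frame'][100:210,280:400,::-1]
f=lambda i:cv2.resize(i,(400,int(i.shape[0]*400/i.shape[1])),interpolation=cv2.INTER_CUBIC)
a,b=f(w),f(t);c=np.zeros((max(len(a),len(b)),800,3),np.uint8);c[:len(a),:400]=a;c[:len(b),400:]=b;cv2.imwrite('pics/g1.png',c)
print(ctrl.get_state()['eef_pos'],ctrl.get_state()['contact_force'])"
```

```text
time_s: 3.93
eef_pos: [524.3, 95.2, 138.5]
orientation: [0.986, 0.169, -0.0, -0.0]
contact_force: [0.6, -0.1, 0.5]
gripper_width: 1.003
[524.98501538  95.08092733 139.49752559] [ 0.14462553 -1.23397984  0.58691909]
```

View pics/g1.png

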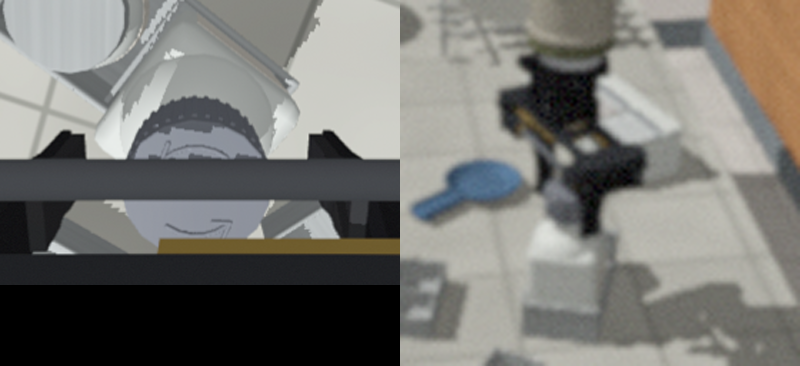

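The cap sits centred between the fingers: crop columns 128–268 for the cap, 86–308 for the fingers. Closing now.

```bash
python3 -m crank '[{"x":0,"y":0,"z":0,"ax":0,"ay":0,"az":0,"fingers":0.8},{"x":0,"y":0,"z":0,"ax":0,"ay":0,"az":0,"fingers":0.7},{"x":0,"y":0,"z":0,"ax":0,"ay":0,"az":0,"fingers":0.6},{"x":0,"y":0,"z":0,"ax":0,"ay":0,"az":0,"fingers":0.4},{"x":0,"y":0,"z":0,"ax":0,"ay":0,"az":0,"fingers":0.4},{"x":0,"y":0,"z":0,"ax":0,"ay":0,"az":0,"fingers":0.4},{"x":0,"y":0,"z":0,"ax":0,"ay":0,"az":0,"fingers":0.4},{"x":0,"y":0,"z":0,"ax":0,"ay":0,"az":0,"fingers":0.4},{"x":0,"y":0,"z":0,"ax":0,"ay":0,"az":0,"fingers":0.4},{"x":0,"y":0,"z":0,"ax":0,"ay":0,"az":0,"fingers":0.4}]' 45
```

```text
time_s: 4.87
eef_pos: [524.3, 94.9, 138.5]
orientation: [0.986, 0.169, -0.0, -0.0]
contact_force: [-0.6, 1.0, 0.9]
gripper_width: 0.555
```

```bash
python3 -m crank '[{"x":0,"y":0,"z":0.1,"ax":0,"ay":0,"az":0,"fingers":0.4},{"x":0,"y":0,"z":0.2,"ax":0,"ay":0,"az":0,"fingers":0.4},{"x":0,"y":0,"z":0.3,"ax":0,"ay":0,"az":0,"fingers":0.4},{"x":0,"y":0,"z":0.4,"ax":0,"ay":0,"az":0,"fingers":0.4},{"x":0,"y":0,"z":0.5,"ax":0,"ay":0,"az":0,"fingers":0.4},{"x":0,"y":0,"z":0.55,"ax":0,"ay":0,"az":0,"fingers":0.4},{"x":0,"y":0,"z":0.55,"ax":0,"ay":0,"az":0,"fingers":0.4},{"x":0,"y":0,"z":0.55,"ax":0,"ay":0,"az":0,"fingers":0.4},{"x":0,"y":0,"z":0.55,"ax":0,"ay":0,"az":0,"fingers":0.4},{"x":0,"y":0,"z":0.55,"ax":0,"ay":0,"az":0,"fingers":0.4}]' 45
```

```text
time_s: 5.7
eef_pos: [524.9, 95.1, 134.1]
orientation: [0.986, 0.169, 0.001, 0.0]
contact_force: [-2.7, 1.5, 9.5]
gripper_width: 0.562
```

9.5 N is about 3 mm down, so I'll push further.

```bash
python3 -m crank '[{"x":0,"y":0,"z":0.1,"ax":0,"ay":0,"az":0,"fingers":0.4},{"x":0,"y":0,"z":0.2,"ax":0,"ay":0,"az":0,"fingers":0.4},{"x":0,"y":0,"z":0.3,"ax":0,"ay":0,"az":0,"fingers":0.4},{"x":0,"y":0,"z":0.35,"ax":0,"ay":0,"az":0,"fingers":0.4},{"x":0,"y":0,"z":0.35,"ax":0,"ay":0,"az":0,"fingers":0.4},{"x":0,"y":0,"z":0.35,"ax":0,"ay":0,"az":0,"fingers":0.4},{"x":0,"y":0,"z":0.35,"ax":0,"ay":0,"az":0,"fingers":0.4},{"x":0,"y":0,"z":0.35,"ax":0,"ay":0,"az":0,"fingers":0.4},{"x":0,"y":0,"z":0.35,"ax":0,"ay":0,"az":0,"fingers":0.4},{"x":0,"y":0,"z":0.35,"ax":0,"ay":0,"az":0,"fingers":0.4}]' 50
```

```text
time_s: 6.53
eef_pos: [525.5, 95.1, 131.9]
orientation: [0.986, 0.169, 0.001, 0.0]
contact_force: [-6.5, -0.3, 20.7]
gripper_width: 0.558
```

Bottomed at 20 N. Now the anticlockwise twist, which is −az because tool z points down, still pushed.

```bash
python3 -m crank '[{"x":0,"y":0,"z":0,"ax":0,"ay":0,"az":-4,"fingers":0.4},{"x":0,"y":0,"z":0,"ax":0,"ay":0,"az":-9,"fingers":0.4},{"x":0,"y":0,"z":0,"ax":0,"ay":0,"az":-15,"fingers":0.4},{"x":0,"y":0,"z":0,"ax":0,"ay":0,"az":-21,"fingers":0.4},{"x":0,"y":0,"z":0,"ax":0,"ay":0,"az":-27,"fingers":0.4},{"x":0,"y":0,"z":0,"ax":0,"ay":0,"az":-33,"fingers":0.4},{"x":0,"y":0,"z":0,"ax":0,"ay":0,"az":-39,"fingers":0.4},{"x":0,"y":0,"z":0,"ax":0,"ay":0,"az":-44,"fingers":0.4},{"x":0,"y":0,"z":0,"ax":0,"ay":0,"az":-48,"fingers":0.4},{"x":0,"y":0,"z":0,"ax":0,"ay":0,"az":-50,"fingers":0.4}]' 50; python3 -m crank '[{"x":0,"y":0,"z":0,"ax":0,"ay":0,"az":-3,"fingers":0.4},{"x":0,"y":0,"z":0,"ax":0,"ay":0,"az":-6,"fingers":0.4},{"x":0,"y":0,"z":0,"ax":0,"ay":0,"az":-9,"fingers":0.4},{"x":0,"y":0,"z":0,"ax":0,"ay":0,"az":-12,"fingers":0.4},{"x":0,"y":0,"z":0,"ax":0,"ay":0,"az":-13,"fingers":0.4},{"x":0,"y":0,"z":0,"ax":0,"ay":0,"az":-13,"fingers":0.4},{"x":0,"y":0,"z":0,"ax":0,"ay":0,"az":-13,"fingers":0.4},{"x":0,"y":0,"z":0,"ax":0,"ay":0,"az":-13,"fingers":0.4},{"x":0,"y":0,"z":0,"ax":0,"ay":0,"az":-13,"fingers":0.4},{"x":0,"y":0,"z":0,"ax":0,"ay":0,"az":-13,"fingers":0.4}]' 50; python3 -c "
from h import *
s=ctrl.get_state();print(s['torque'],s['joint_pos'],Ro.from_quat(s['orientation']).as_matrix()[:,0])
w=ctrl.snapshot('wrist')['frame'][:,:,::-1];cv2.imwrite('pics/t1.png',w[100:340,160:480].repeat(2,0).repeat(2,1))"
```

```text
time_s: 7.37
eef_pos: [526.4, 95.2, 131.7]
orientation: [0.821, 0.571, 0.002, 0.001]
contact_force: [-0.1, 0.7, 16.0]
gripper_width: 0.557
time_s: 8.2
eef_pos: [526.3, 95.2, 131.7]
orientation: [0.752, 0.659, 0.002, 0.001]
contact_force: [-0.9, 0.8, 16.0]
gripper_width: 0.554
[0.09553283 0.13943634 0.00602148] [ 0.53095397  0.33900036 -0.92817212  1.77981961  0.29526837  1.16517961
 -0.61962982] [0.13213888 0.99123064 0.00106942]
```

View pics/t1.png

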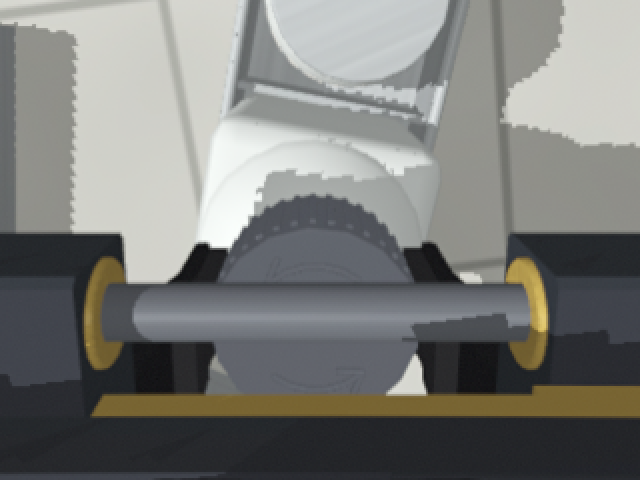

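The arrows kept their direction relative to the gripper, with the lower arrow tip still at lower right. The caddy turned in view by about 63°, so the cap turned and did not slip. Now a small test lift.

```bash
python3 -m crank '[{"x":0,"y":0,"z":-0.2,"ax":0,"ay":0,"az":0,"fingers":0.4},{"x":0,"y":0,"z":-0.4,"ax":0,"ay":0,"az":0,"fingers":0.4},{"x":0,"y":0,"z":-0.6,"ax":0,"ay":0,"az":0,"fingers":0.4},{"x":0,"y":0,"z":-0.8,"ax":0,"ay":0,"az":0,"fingers":0.4},{"x":0,"y":0,"z":-1.0,"ax":0,"ay":0,"az":0,"fingers":0.4},{"x":0,"y":0,"z":-1.2,"ax":0,"ay":0,"az":0,"fingers":0.4},{"x":0,"y":0,"z":-1.4,"ax":0,"ay":0,"az":0,"fingers":0.4},{"x":0,"y":0,"z":-1.6,"ax":0,"ay":0,"az":0,"fingers":0.4},{"x":0,"y":0,"z":-1.7,"ax":0,"ay":0,"az":0,"fingers":0.4},{"x":0,"y":0,"z":-1.7,"ax":0,"ay":0,"az":0,"fingers":0.4}]' 50
```

```text
time_s: 9.08
eef_pos: [524.3, 94.6, 146.6]
orientation: [0.752, 0.659, -0.0, 0.0]
contact_force: [-0.4, 0.8, 0.1]
gripper_width: 0.561
```

No bottle weight is felt, so the cap is free. Lifting 7.6 cm more.

```bash
python3 -m crank '[{"x":0,"y":0,"z":-0.5,"ax":0,"ay":0,"az":0,"fingers":0.4},{"x":0,"y":0,"z":-1.3,"ax":0,"ay":0,"az":0,"fingers":0.4},{"x":0,"y":0,"z":-2.3,"ax":0,"ay":0,"az":0,"fingers":0.4},{"x":0,"y":0,"z":-3.4,"ax":0,"ay":0,"az":0,"fingers":0.4},{"x":0,"y":0,"z":-4.5,"ax":0,"ay":0,"az":0,"fingers":0.4},{"x":0,"y":0,"z":-5.6,"ax":0,"ay":0,"az":0,"fingers":0.4},{"x":0,"y":0,"z":-6.6,"ax":0,"ay":0,"az":0,"fingers":0.4},{"x":0,"y":0,"z":-7.2,"ax":0,"ay":0,"az":0,"fingers":0.4},{"x":0,"y":0,"z":-7.5,"ax":0,"ay":0,"az":0,"fingers":0.4},{"x":0,"y":0,"z":-7.5,"ax":0,"ay":0,"az":0,"fingers":0.4}]' 50
python3 -m crank '[{"x":0,"y":0,"z":0,"ax":0,"ay":0,"az":0,"fingers":0.4},{"x":0,"y":0,"z":0,"ax":0,"ay":0,"az":0,"fingers":0.4},{"x":0,"y":0,"z":0,"ax":0,"ay":0,"az":0,"fingers":0.4},{"x":0,"y":0,"z":0,"ax":0,"ay":0,"az":0,"fingers":0.4},{"x":0,"y":0,"z":0,"ax":0,"ay":0,"az":0,"fingers":0.4},{"x":0,"y":0,"z":0,"ax":0,"ay":0,"az":0,"fingers":0.4},{"x":0,"y":0,"z":0,"ax":0,"ay":0,"az":0,"fingers":0.4},{"x":0,"y":0,"z":0,"ax":0,"ay":0,"az":0,"fingers":0.4},{"x":0,"y":0,"z":0,"ax":0,"ay":0,"az":0,"fingers":0.4},{"x":0,"y":0,"z":0,"ax":0,"ay":0,"az":0,"fingers":0.4}]' 50
python3 -c "
from h import *
w=ctrl.snapshot('wrist')['frame'][90:340,140:480,::-1];t=ctrl.snapshot('side')['frame'][90:210,280:400,::-1]
f=lambda i:cv2.resize(i,(400,int(i.shape[0]*400/i.shape[1])),interpolation=cv2.INTER_CUBIC)
a,b=f(w),f(t);c=np.zeros((max(len(a),len(b)),800,3),np.uint8);c[:len(a),:400]=a;c[:len(b),400:]=b;cv2.imwrite('pics/l1.png',c)"
```

```text
time_s: 9.92
eef_pos: [524.6, 94.7, 222.2]
orientation: [0.752, 0.659, 0.0, 0.0]
contact_force: [-0.1, 0.1, -0.5]
gripper_width: 0.557
time_s: 10.75
eef_pos: [524.4, 94.7, 221.6]
orientation: [0.752, 0.659, 0.0, 0.0]
contact_force: [0.7, 0.1, -0.8]
gripper_width: 0.557
```

View pics/l1.png

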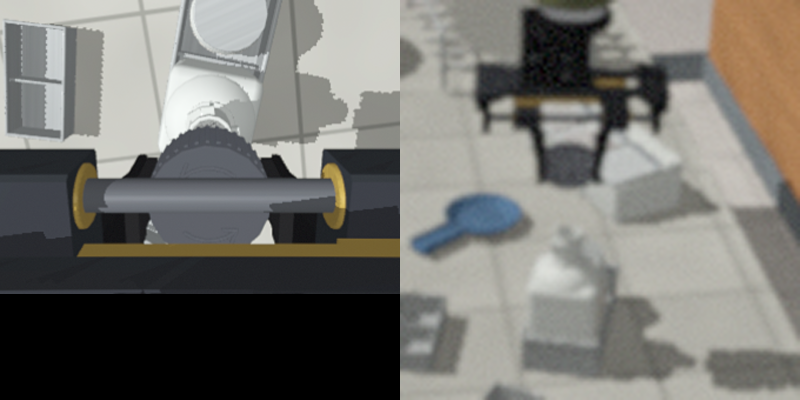

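The cap is held level in the fingers, at side-crop (572,160). The open bottle neck is at (572,245), straight below, and the bottle still stands in its pocket. The jar and spoon rest have not moved. Handing in.

```bash
python3 -c "
from station import ctrl
print(ctrl.finish_job())"
```

```text
the job is handed in; nothing more can be done
None
```

The bottle is open, and the gripper is holding the cap level about 8 cm straight above it. I gripped the cap round its ribs at 45–50 N and pushed it down until it bottomed at about 6.6 mm and 16–21 N. Keeping it pushed, I twisted it about 63° anticlockwise and lifted it off. The job was handed in at about 10.8 s.

**Last checks:**
- **Lift:** the wrist felt no bottle weight when the cap came free.
- **Grip:** the grip opening is steady at 0.557, with the tool at z = 222 mm.
- **Pictures:** the final wrist and side views show the cap in the fingers and the open bottle upright in its pocket. The jar and spoon rest look unmoved. The grater and chopsticks were not in those final crops, but the arm passed well above the board.

**What disagreed:**
- **Cap position:** the camera estimates differed by several mm sideways. The wrist view settled it, and the cap was centred in the fingers before I closed them.
- **Cap height:** the estimates put the cap's top 4–11 mm lower than its known height, so I used the known height.
- **Refused calls:** the first two move calls were refused because the rows left out some values, so nothing moved.

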